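# Make up the cheek-cell kit and the starch-test kit

## Task

Make up the two practical kits from the stock on the bench. The blue tray is for cheek cells: put the slide box lengthwise in its long bay, the yellow-capped pot in the wider of its two short bays and the blue-capped bottle in the narrower one; the orange tray is for the starch test and already has its spotting tile: add the red-capped pot in the wider short bay and the amber bottle in the narrower one. Everything must stand or lie flat on the floor of its bay; keep pots and bottles upright all the time, and leave the spotting tile, the spare green-capped pot and the Petri dish where they are.

Things in the scene. Friction and masses are not known exactly. Their poses are not given: they have to be found in the camera images.
- tray_blue: Low blue tray, fixed, 162 (x) by 148 (y) mm, rim 14 high, floor 3 thick, origin centre of underside. Ribs (tops at 12) make 3 bays: long bay on the -x side (towards the robot, yaw within 20 degrees), 74 x 140, centre (-40, 0); on the +x side the wider short bay, 76 x 80, centre (39, 30), and the narrower, 76 x 56, centre (39, -42). May be left or right. Empty at the start.
- tray_orange: Low orange tray, fixed, 162 (x) by 148 (y) mm, rim 14 high, floor 3 thick, origin centre of underside. Ribs (tops at 12) make 3 bays: long bay on the -x side (towards the robot, yaw within 20 degrees), 74 x 140, centre (-40, 0); on the +x side the wider short bay, 76 x 80, centre (39, 30), and the narrower, 76 x 56, centre (39, -42). May be left or right. A spotting tile lies in its long bay.
- pot_yellow_mid (a point): White screw-cap sample pot with a yellow cap, standing: white body 42 mm in diameter and 48 mm high, cap 47 mm in diameter and 14 mm high on top of it, 62 mm high in all. This point is on its axis half-way up, 31 mm above its underside; z points up through the cap. About 60 g. It belongs in the blue tray.
- pot_red_mid (a point): White screw-cap sample pot with a red cap, standing: white body 42 mm in diameter and 48 mm high, cap 47 mm in diameter and 14 mm high on top of it, 62 mm high in all. This point is on its axis half-way up, 31 mm above its underside; z points up through the cap. About 60 g. It belongs in the orange tray.
- bottle_blue_mid (a point): White plastic dropping bottle with a blue label band and a blue pointed cap, standing: straight body 30 mm in diameter and 46 mm high, narrow neck and cap (21 mm or less) above it, 75 mm high in all. This point is on its axis, 37.5 mm above its underside, still on the straight body; z points up through the cap. About 45 g. It belongs in the blue tray.
- bottle_amber_mid (a point): Amber glass dropper bottle with a white label band, black cap and black rubber teat, standing: straight body 30 mm in diameter and 46 mm high, narrow neck and cap (21 mm or less) above it, 75 mm high in all. This point is on its axis, 37.5 mm above its underside, still on the straight body; z points up through the cap. About 45 g. It belongs in the orange tray.
- slide_box_mid (a point): Closed grey plastic box for microscope slides, lying flat, white label on its lid: 85 mm along its x, 50 mm along its y, 33 mm high. This point is its centre, 16.5 mm above its underside; z up. About 120 g; it stays shut. It belongs in the blue tray, its long side along the long bay (its x along the tray's y, either way round).
- pot_green_mid (a point): White screw-cap sample pot with a green cap, standing: white body 42 mm in diameter and 48 mm high, cap 47 mm in diameter and 14 mm high on top of it, 62 mm high in all. This point is on its axis half-way up, 31 mm above its underside; z points up through the cap. About 60 g. Spare: it stays where it is.
- tile_mid (a point): White ceramic spotting tile with six round wells, 56 by 110 by 10 mm, lying loose in the long bay of the orange tray. This point is its centre, 5 mm above its underside. It stays where it is.
- petri_mid (a point): Clear Petri dish with its lid on, light brown agar showing through, standing loose among the stock, 60 mm in diameter, 15 mm high. This point is on its axis, 7.5 mm above the bench. It stays where it is.

How it is judged (in metres and radians):
At the end, for the whole second after the job is handed in: Slide box lengthwise in the blue tray's long bay (within 20 degrees), pots in the wider and bottles in the narrower short bays of their trays, all flat on the bay floor (4 mm, 0.1 rad), inside its walls, released, at rest; tile, green-capped pot and Petri dish within 20 mm of their start (x of pot_yellow_mid in the frame of tray_blue between 0.02 and 0.058 m and y of pot_yellow_mid in the frame of tray_blue between 0.009 and 0.051 m and z of pot_yellow_mid in the frame of tray_blue between 0.03 and 0.038 m and angle between each of pot_yellow_mid, bottle_blue_mid, slide_box_mid, pot_red_mid, bottle_amber_mid's own z axis and vertical below 0.1 rad and linear speed of each of pot_yellow, bottle_blue, slide_box, pot_red, bottle_amber below 0.02 m/s and x of bottle_blue_mid in the frame of tray_blue between 0.014 and 0.064 m and y of bottle_blue_mid in the frame of tray_blue between -0.057 and -0.027 m and z of bottle_blue_mid in the frame of tray_blue between 0.0365 and 0.0445 m and x of slide_box_mid in the frame of tray_blue between -0.056 and -0.024 m and y of slide_box_mid in the frame of tray_blue between -0.031 and 0.031 m and z of slide_box_mid in the frame of tray_blue between 0.0155 and 0.0235 m and angle between the x axis of slide_box_mid and the y axis of tray_blue, either way round below 0.35 rad and x of pot_red_mid in the frame of tray_orange between 0.02 and 0.058 m and y of pot_red_mid in the frame of tray_orange between 0.009 and 0.051 m and z of pot_red_mid in the frame of tray_orange between 0.03 and 0.038 m and x of bottle_amber_mid in the frame of tray_orange between 0.014 and 0.064 m and y of bottle_amber_mid in the frame of tray_orange between -0.057 and -0.027 m and z of bottle_amber_mid in the frame of tray_orange between 0.0365 and 0.0445 m and distance of each of tile_mid, pot_green_mid, petri_mid from where it was at the start of the episode below 0.02 m); the robot touches nothing.
It fails at once if a pot or bottle is tipped by more than about 40 degrees (angle between any of pot_yellow_mid, pot_red_mid, pot_green_mid, bottle_blue_mid, bottle_amber_mid's own z axis and vertical above 0.7 rad).
It fails at once if the spotting tile, the green-capped pot or the Petri dish is shifted by more than 20 mm (distance of any of tile_mid, pot_green_mid, petri_mid from where it was at the start of the episode above 0.02 m).
It also fails if it takes over 115 s, if anything falls off the work surface, if the arm or the gripper's body presses on something with over 40 N, if the wrist force passes 120 N, or if a joint passes its speed limit or range.

## Robot

A 6-joint arm with a two-finger parallel gripper is mounted at the origin on the work surface. World frame = base frame: x ahead of the robot, y to its left, z up, the work surface at z = 0. Lengths are in m, angles in degrees, forces in N, time in s.
With the tool pointing down it reaches from about 0.3 to 0.75 m from the base axis. Payload 8.5 kg.
Tool frame: the origin (TCP) lies at the very end of the fingers, on their centre line; the grasp point (between the pads) lies 19 mm behind it; z points along the fingers, y is the line along which they close (so a half turn about z gives the same grasp; the last joint's range is limited). The gripper opens to 85 mm and grips with 20 to 120 N. Pads are 22 mm wide; open, the fingers measure 114 mm over their backs; the gripper's body (76 mm by 85 mm) begins 54 mm behind the grasp point. The pads swing forward as they close: fully open they stand 13 mm farther back than shut.
Start: joints at [-79.773, 21.807, 74.336, -0, 83.858, -12.336], TCP at [0.211, -0.508, 0.231] pointing down, gripper open.
Joint ranges: [-178.18, 178.18], [-50.72, 133.34], [12.68, 142.11], [-81.47, 261.47], [9.98, 163.14], [-165.26, 165.26]. Speed limits (degrees/s): [136.94, 136.94, 180, 180, 180, 180].

## Interface

Orientations are given as a 3x3 rotation matrix whose columns are the frame's x, y, z axes.
In Python, from rig import observe, cams, ticket gives the robot as it stands.
- The arm moves only by the tool move_arm, never from a script. Its arguments are lists of equal length, an entry for each row: "jaw": the finger opening in cm, from 0 to 8.54; "dp": the shift along the tool's x, y, z in cm, a list of three; "turn": the turn, a rotation vector about the tool's x, y, z in rad, a list of three. In form: {"jaw": [jaw, ...], "dp": [[tx, ty, tz], ...], "turn": [[wx, wy, wz], ...]}. A call has 1 to 12 rows; each row shifts and turns the commanded pose from where the row before left it, along the tool's axes as they then stand; what a row does not reach is not made up. A row lasts 1/12 s, in which the tool goes at most 41.7 mm and 7.16 degrees, less where a joint would pass 70% of its speed; a pose out of reach is approached as far as the arm can. A call is refused whole if a number of a shift passes 4.17 or a number of a turn 0.125, either way. A call with a gripper value outside its range is refused whole. The fingers move at their own pace and stop on an object; "force" is the grip in N (left out, the last holds). Time passes only in rows, so rows that do not move let the fingers close. It gives the time, the measured TCP pose, the force, the opening and the grip force at its end, in the units of the state.
- observe(): the state, without advancing time (a new reading comes with each control period).
- cams.get_image(name): name is "scene" or "top" or "wrist"; returns (picture, depth): 384x512x3 uint8, red, green, blue; 384x512 float32, m along the optical axis (not along the pixel's ray), 0 where there is no reading.
- cams.calibration(name): a dict with "vertical_fov" (degrees; the focal length in pixels is half the picture's height over the tangent of half this angle, whatever the lens; pixels are square), "cx", "cy" (the principal point, pixels), "k1" (the pictures are not rectified: a ray, as slopes to the right and down, at radius r is drawn at 1 + k1 r^2 times it, then the intrinsics apply), "view" (4x4, takes a point from world to camera coordinates); the wrist camera has in their place "tool_from_camera" (4x4, takes a point from camera to tool coordinates, whose origin is the TCP and whose axes are the flange's). Camera axes: x right, y up, looking along -z (the intrinsics and any distortion apply to the point x, -y, -z); pixel columns grow to the right and rows downward; lengths in m; the calibration is good to about 2 mm. A picture is of the moment at which its call begins: read the wrist's pose just before it. calibration takes no time and is no camera call.
- ticket.close_job(): hands the job in; it is judged then, once.
Trained networks look in the newest picture that a camera, given by its name, has taken for a name from the list of things; names that differ only in an ending like _2 or _b are one class to them, and where a whole thing is asked for, a point or a joint stands for the part that bears it (a point fixed in the world has none). Each returns a list of dicts, best first, with "p" (0 to 1); they miss things now and then, are a little off and sometimes report something else, mostly with a low value. They report only what shows in the picture. A call takes as long as a camera call.
- cams.spot_in(camera, query): "box" ([centre column, centre row, width, height] as shares, 0 to 1, of the picture: columns of its width, rows of its height, round what is visible of it).
- cams.outline_of(camera, query): "mask" (384x512 bool, what is visible of it) and "box" ([centre column, centre row, width, height] as shares, 0 to 1, of the picture: columns of its width, rows of its height, round what is visible of it).
- cams.mark_of(camera, query): "location" ([column, row] as shares, 0 to 1, of the picture: columns of its width, rows of its height: a listed point, or the origin of a listed thing).
The state is a dict: "time_s": time; "q": joint angles; "qvel": joint speeds; "joint_efforts": joint torques, N m; "position": TCP position; "tool_rot": TCP orientation; "ft_force": force on the tool from outside, world axes, zero at the start; "wrist_torque": the same for the moment, N m; "grip_width": finger opening in m; "gripper_force": force on a finger pad.
Only numpy, scipy, OpenCV 4.12 (cv2) and the standard library are available. Lean on these libraries where they do the work, as an engineer would, in place of code of your own. Each camera call takes 0.05 s, during which the arm holds its last target. There are 200 camera calls.

## Working session

There is one attempt and no reset: what is moved stays moved. The work goes in short steps, Python scripts to look and compute and a tool call to move; the robot and the scene stay as the last step left them, time stands still between calls to the robot, and variables do not carry over. Pictures are saved under pics/ and viewed, at most 14 in all, crops included, and the job is handed in when it is done.

Besides the shell and the picture viewer there is one more tool, called as name(argument=value, ...) on one line, values as JSON. move_arm: Moves the arm, as the interface text tells. Its arguments: {"type":"object","properties":{"jaw":{"type":"array","items":{"type":"number"}},"dp":{"type":"array","items":{"type":"array","items":{"type":"number"}}},"turn":{"type":"array","items":{"type":"array","items":{"type":"number"}}},"force":{"type":"number"}},"required":["jaw","dp","turn"]}

```bash
ls; mkdir -p pics
cat > h.py <<'E'
import numpy as np, cv2
from rig import observe, cams, ticket
def K(c):
    f=192/np.tan(np.radians(c["vertical_fov"])/2); return f,c["cx"],c["cy"],c["k1"]
def w2c(name):
    c=cams.calibration(name)
    if "view" in c: return c,np.array(c["view"])
    s=observe(); T=np.eye(4); T[:3,:3]=s["tool_rot"]; T[:3,3]=s["position"]
    return c,np.linalg.inv(T@np.array(c["tool_from_camera"]))
def ray(cal,u,v):
    c,V=cal; f,cx,cy,k=K(c); d=np.array([(u-cx)/f,(v-cy)/f]); s=d.copy()
    for _ in range(20): s=d/(1+k*(s@s))
    Vi=np.linalg.inv(V); return Vi[:3,3],Vi[:3,:3]@np.array([s[0],-s[1],-1])
def at_z(cal,u,v,z):
    o,d=ray(cal,u,v); return o+d*(z-o[2])/d[2]
def at_d(cal,u,v,dep):
    o,d=ray(cal,u,v); return o+d*dep
def snap(name,fn=None):
    cal=w2c(name); im,dp=cams.get_image(name)
    if fn: cv2.imwrite("pics/"+fn,im[:,:,::-1])
    return cal,im,dp
E
python3 - <<'E'
from h import *
Z=dict(tray_blue=0,tray_orange=0,pot_yellow_mid=.031,pot_red_mid=.031,pot_green_mid=.031,bottle_blue_mid=.0375,bottle_amber_mid=.0375,slide_box_mid=.0165,tile_mid=.008,petri_mid=.0075)
for n in("top","scene"):
    cal,im,dp=snap(n,n+"1.png")
    for q,z in Z.items():
        r=cams.mark_of(n,q)
        for a in r[:2]:
            u,v=a["location"][0]*512,a["location"][1]*384
            print(n,q,round(a["p"],2),int(u),int(v),at_z(cal,u,v,z).round(3))
print(observe())
E
```

```text
pics
top tray_blue 0.61 129 232 [0.471 0.271 0.   ]
top tray_blue 0.56 267 190 [ 0.579 -0.049  0.   ]
top tray_orange 0.61 362 253 [ 0.435 -0.277  0.   ]
top tray_orange 0.51 274 243 [ 0.453 -0.067  0.   ]
top pot_yellow_mid 0.84 266 188 [ 0.577 -0.044  0.031]
top pot_yellow_mid 0.24 168 152 [0.656 0.185 0.031]
top pot_red_mid 0.95 323 156 [ 0.658 -0.178  0.031]
top pot_red_mid 0.48 223 239 [0.46  0.05  0.031]
top pot_green_mid 0.76 272 242 [ 0.456 -0.061  0.031]
top pot_green_mid 0.42 265 189 [ 0.575 -0.042  0.031]
top bottle_blue_mid 0.72 245 141 [0.686 0.007 0.037]
top bottle_amber_mid 0.48 168 154 [0.649 0.182 0.037]
top slide_box_mid 0.82 224 235 [0.47  0.049 0.016]
top tile_mid 0.56 372 264 [ 0.41  -0.297  0.008]
top petri_mid 0.97 224 182 [0.593 0.054 0.007]
scene tray_blue 0.65 302 148 [0.477 0.267 0.   ]
scene tray_blue 0.21 236 216 [ 0.555 -0.024  0.   ]
scene pot_yellow_mid 0.79 237 215 [ 0.579 -0.042  0.031]
scene pot_red_mid 0.75 201 283 [ 0.657 -0.187  0.031]
scene pot_green_mid 0.87 190 192 [ 0.461 -0.069  0.031]
scene bottle_blue_mid 0.69 299 230 [0.689 0.012 0.038]
s
[... 314 characters left out ...]
8572227e+01, -1.23348392e+01]), 'qvel': array([ 0.17424042, -0.10354716, -0.02528511,  0.06031729, -0.00347809,
        0.06078225]), 'joint_efforts': array([ 1.61492562e-04, -4.48331058e+01, -2.31464124e+01, -2.40288591e-04,
        6.53465395e-04,  4.95155533e-06]), 'position': array([ 0.21104212, -0.50787583,  0.23131363]), 'tool_rot': array([[ 9.23449819e-01,  3.83719208e-01, -2.17079456e-05],
       [ 3.83719208e-01, -9.23449819e-01,  1.10655687e-05],
       [-1.58001272e-05, -1.85482531e-05, -1.00000000e+00]]), 'ft_force': array([-0.33366192, -0.04686731, -0.03878769]), 'wrist_torque': array([0.01507089, 0.03384839, 0.01699414]), 'gripper_force': 0.0, 'grip_width': 0.08568199216986937}
```

View pics/top1.png

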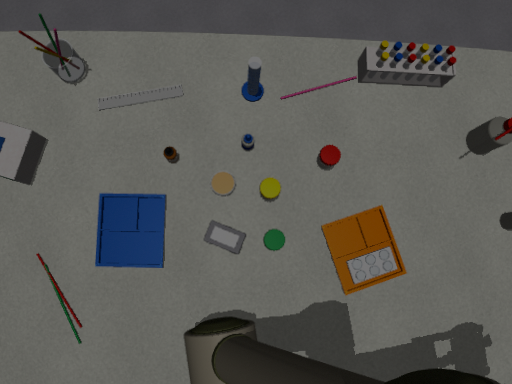

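Run:
```python
from h import *
cal,im,dp=snap("top")
for q,z in dict(tray_blue=.014,tray_orange=.014,slide_box_mid=.033,tile_mid=.013).items():
    for r in cams.outline_of("top",q)[:2]:
        m=r["mask"].astype(np.uint8); ys,xs=np.nonzero(m)
        if len(xs)<20: continue
        P=np.array([at_z(cal,x,y,z)[:2] for x,y in zip(xs,ys)],np.float32)
        print(q,round(r["p"],2),len(xs),cv2.minAreaRect(P))
for q,z in dict(pot_yellow_mid=.062,pot_red_mid=.062,pot_green_mid=.062,bottle_blue_mid=.075,bottle_amber_mid=.075).items():
    for r in cams.outline_of("top",q)[:1]:
        ys,xs=np.nonzero(r["mask"]); print(q,r["p"],len(xs),at_z(cal,xs.mean(),ys.mean(),z*.8).round(3))
```

```text
tray_blue 0.85 4969 ((0.4746958613395691, 0.2658972144126892), (0.1724555492401123, 0.16049817204475403), 1.6479109525680542)
tray_orange 0.76 3606 ((0.44594743847846985, -0.27535757422447205), (0.170510396361351, 0.15669886767864227), 19.52254867553711)
slide_box_mid 0.95 902 ((0.46702468395233154, 0.04890666529536247), (0.08547880500555038, 0.05579706281423569), 68.34873962402344)
tile_mid 0.74 1051 ((0.40943872928619385, -0.29412364959716797), (0.053632497787475586, 0.11107814311981201), 19.760881423950195)
tile_mid 0.23 357 ((0.4642142355442047, -0.0658436045050621), (0.04591166228055954, 0.04619849473237991), 1.2701590061187744)
pot_yellow_mid 0.68 355 [ 0.575 -0.049  0.05 ]
pot_red_mid 0.9 423 [ 0.655 -0.185  0.05 ]
pot_green_mid 0.83 360 [ 0.463 -0.062  0.05 ]
bottle_blue_mid 0.72 173 [0.679 0.004 0.06 ]
bottle_amber_mid 0.59 169 [0.644 0.172 0.06 ]
```

The top view shows the blue tray on the left at about (130,230), nearly square. The orange tray with its tile is on the right at (363,250), turned about +20°. The stock lies between them: amber bottle (170,154), blue bottle (247,141), red pot (330,156), yellow pot (270,188), Petri dish (223,184), slide box (225,237) and green pot (274,240). I'll start with the slide box.

move_arm(jaw=[8.5, 8.5, 8.5, 8.5, 8.5, 8.5, 8.5, 8.5, 8.5, 8.5, 8.5, 8.5], dp=[[0, 0, 0], [0, 0, 0], [0, 0, 0], [0, 0, 0], [0, 0, 0], [0, 0, 0], [0, 0, 0], [3.6, 0.19, 0], [3.6, 0.19, 0], [3.6, 0.19, 0], [3.6, 0.19, 0], [3.6, 0.19, 0]], turn=[[0, 0, -0.114], [0, 0, -0.114], [0, 0, -0.114], [0, 0, -0.114], [0, 0, -0.114], [0, 0, -0.114], [0, 0, -0.114], [0, 0, 0], [0, 0, 0], [0, 0, 0], [0, 0, 0], [0, 0, 0]])

```text
time_s: 2.6
position: [0.2868, -0.3426, 0.2313]
tool_rot: [[0.37, 0.929, 0.0], [0.929, -0.37, -0.0], [-0.0, 0.0, -1.0]]
ft_force: [0.8, -0.8, 0.6]
grip_width: 0.085
gripper_force: 0.0
```

move_arm(jaw=[8.5, 8.5, 8.5, 8.5, 8.5, 8.5, 8.5, 8.5, 8.5, 8.5, 8.5, 8.5], dp=[[3.6, 0.19, 0], [3.6, 0.19, 0], [3.6, 0.19, 0], [3.6, 0.19, 0], [3.6, 0.19, 0], [3.6, 0.19, 0], [3.6, 0.19, 0], [3.6, 0.19, 0], [3.6, 0.19, 0], [3.6, 0.19, 0], [3.6, 0.19, 0], [3.6, 0.19, 0]], turn=[[0, 0, 0], [0, 0, 0], [0, 0, 0], [0, 0, 0], [0, 0, 0], [0, 0, 0], [0, 0, 0], [0, 0, 0], [0, 0, 0], [0, 0, 0], [0, 0, 0], [0, 0, 0]])

```text
time_s: 3.6
position: [0.4679, 0.0507, 0.2315]
tool_rot: [[0.37, 0.929, 0.0], [0.929, -0.37, -0.0], [0.0, 0.0, -1.0]]
ft_force: [0.2, -1.1, -0.0]
grip_width: 0.0854
gripper_force: 0.0
```

```bash
cat >> h.py <<'E'
def tool(xyz,yaw):
    """tz-turn to reach yaw (deg), then shift in turned tool axes, cm"""
    s=observe(); R=np.array(s["tool_rot"]); y0=np.degrees(np.arctan2(R[1,0],R[0,0]))
    t=-np.radians((yaw-y0+90)%180-90); yn=y0-np.degrees(t)
    c,n=np.cos(np.radians(yn)),np.sin(np.radians(yn)); d=np.array(xyz)-s["position"]
    print("t",round(s["time_s"],2),"pos",s["position"].round(4),"yaw",round(y0,2),"tz-turn",round(t,3),"shift cm",(100*np.array([c*d[0]+n*d[1],n*d[0]-c*d[1],-d[2]])).round(2))
def rect(name,q,z,cal):
    for r in cams.outline_of(name,q)[:1]:
        c=max(cv2.findContours(r["mask"].astype(np.uint8),0,1)[0],key=cv2.contourArea)[:,0]
        P=np.array([at_z(cal,x,y,z)[:2] for x,y in c],np.float32); (a,b),(w,h),g=cv2.minAreaRect(P)
        print(q,round(r["p"],2),"ctr",round(a,4),round(b,4),"size",round(w,3),round(h,3),"ang of w",round(g,1))
def mark(name,q,z,cal):
    for r in cams.mark_of(name,q)[:2]:
        u,v=r["location"][0]*512,r["location"][1]*384; print(q,round(r["p"],2),int(u),int(v),at_z(cal,u,v,z).round(4))
E
python3 - <<'E'
from h import *
cal,im,dp=snap("wrist","w1.png")
rect("wrist","slide_box_mid",.033,cal); mark("wrist","slide_box_mid",.0165,cal)
mark("wrist","pot_yellow_mid",.031,cal);mark("wrist","pot_green_mid",.031,cal)
print(cal[0])
tool([.467,.049,.1],68.3)
E
```

```text
slide_box_mid 0.9 ctr 0.4644 0.051 size 0.088 0.051 ang of w 70.1
slide_box_mid 0.65 254 164 [0.4636 0.0502 0.0165]
pot_yellow_mid 0.61 363 207 [ 0.5761 -0.0519  0.031 ]
pot_yellow_mid 0.35 444 133 [0.691  0.0029 0.031 ]
pot_green_mid 0.81 282 244 [ 0.4593 -0.063   0.031 ]
{'vertical_fov': 68.98744938072396, 'cx': 256.5710999492285, 'cy': 187.39884089694615, 'k1': 0.015562878982939558, 'tool_from_camera': array([[-1.04559881e-03,  9.62238041e-01,  2.72207384e-01,
         6.85280748e-02],
       [ 9.99999422e-01,  9.38201664e-04,  5.24691402e-04,
        -4.58974885e-04],
       [ 2.49492606e-04,  2.72207776e-01, -9.62238466e-01,
        -1.42253996e-01],
       [ 0.00000000e+00,  0.00000000e+00,  0.00000000e+00,
         1.00000000e+00]])}
t 3.85 pos [0.4673 0.0485 0.2312] yaw 68.31 tz-turn 0.0 shift cm [ 0.03 -0.04 13.12]
```

View pics/w1.png

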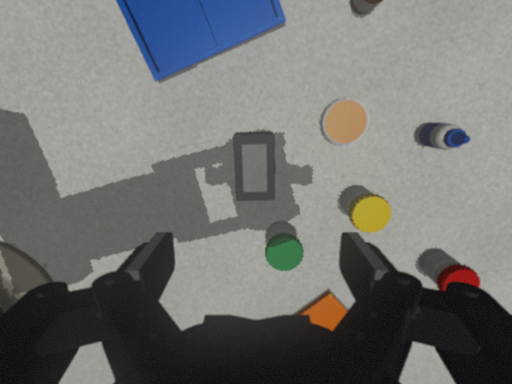

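Seen from the wrist, the slide box is at (254,165), centred between the fingers and aligned to within about 2°. I'll make a small correction, descend and grip.

move_arm(jaw=[8.5, 8.5, 8.5, 8.5, 8.5, 8.5, 8.5, 8.5, 8.5], dp=[[0, -0.4, 0], [0, 0, 3.5], [0, 0, 3.5], [0, 0, 3.5], [0, 0, 3.5], [0, 0, 3.5], [0, 0, 2.5], [0, 0, 1.9], [0, 0, 0]], turn=[[0, 0, -0.02], [0, 0, 0], [0, 0, 0], [0, 0, 0], [0, 0, 0], [0, 0, 0], [0, 0, 0], [0, 0, 0], [0, 0, 0]])

```text
time_s: 4.6
position: [0.4618, 0.0493, 0.0098]
tool_rot: [[0.353, 0.936, -0.006], [0.936, -0.353, 0.001], [-0.001, -0.006, -1.0]]
ft_force: [0.1, 0.6, 0.3]
grip_width: 0.085
gripper_force: 0.0
```

move_arm(jaw=[4.5, 4.5, 4.5, 4.5, 4.5, 4.5, 4.5, 4.5, 4.5], dp=[[0, 0, 0], [0, 0, 0], [0, 0, 0], [0, 0, 0], [0, 0, 0], [0, 0, 0], [0, 0, 0], [0, 0, 0], [0, 0, 0]], turn=[[0, 0, 0], [0, 0, 0], [0, 0, 0], [0, 0, 0], [0, 0, 0], [0, 0, 0], [0, 0, 0], [0, 0, 0], [0, 0, 0]], force=60)

```text
time_s: 5.35
position: [0.4645, 0.0499, 0.0141]
tool_rot: [[0.351, 0.936, 0.003], [0.936, -0.351, -0.001], [0.0, 0.003, -1.0]]
ft_force: [-1.3, -1.9, 7.9]
grip_width: 0.0489
gripper_force: 62.4
```

move_arm(jaw=[4.5, 4.5, 4.5, 4.5, 4.5, 4.5, 4.5, 4.5, 4.5, 4.5, 4.5, 4.5], dp=[[0, 0, -2], [0, 0, -4], [0, 0, -4], [0, 0, -4], [0, 0, 0], [0, 0, 0], [0, 0, 0], [0, 0, 0], [3, -0.6, 0], [3, -0.6, 0], [3, -0.6, 0], [2, -0.6, 0]], turn=[[0, 0, 0], [0, 0, 0], [0, 0, 0], [0, 0, 0], [0, 0, -0.1], [0, 0, -0.1], [0, 0, -0.1], [0, 0, -0.087], [0, 0, 0], [0, 0, 0], [0, 0, 0], [0, 0, 0]])

```text
time_s: 6.35
position: [0.436, 0.1614, 0.1534]
tool_rot: [[-0.029, 1.0, 0.002], [1.0, 0.029, 0.001], [0.001, 0.002, -1.0]]
ft_force: [-0.3, 0.2, -0.8]
grip_width: 0.0486
gripper_force: 62.8
```

Run:
```python
from h import *
cal,im,dp=snap("wrist","w2.png")
rect("wrist","tray_blue",.014,cal); mark("wrist","tray_blue",0,cal); mark("wrist","slide_box_mid",.14,cal)
tool([.435,.265,.018],91.6)
```

```text
tray_blue 0.91 ctr 0.4741 0.2557 size 0.171 0.133 ang of w 1.1
tray_blue 0.76 300 70 [0.4758 0.2667 0.    ]
slide_box_mid 0.73 254 241 [0.4345 0.1514 0.14  ]
t 6.55 pos [0.4366 0.1597 0.1532] yaw 91.68 tz-turn 0.001 shift cm [10.53  0.13 13.52]
```

View pics/w2.png

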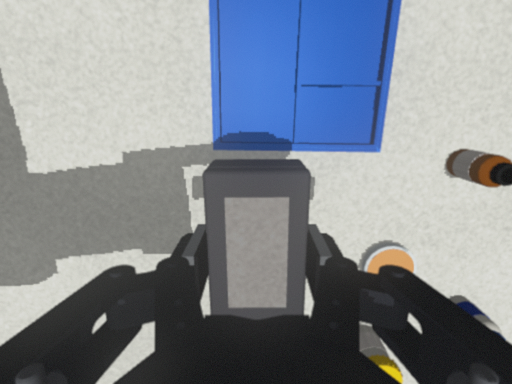

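The box hangs level at (255,240). The blue tray is ahead, its near edge at row 151, columns 213 to 381, and its narrower bay is on the near right. The tray pose is confirmed, so I'll place the box.

move_arm(jaw=[4.5, 4.5, 4.5, 4.5, 4.5, 4.5, 4.5, 4.5, 4.5, 4.5], dp=[[3.6, 0.1, 0], [3.6, 0, 0], [3.6, 0, 0], [0, 0, 3], [0, 0, 3], [0, 0, 3], [0, 0, 2], [0, 0, 1.5], [0, 0, 0.9], [0, 0, 0]], turn=[[0, 0, 0], [0, 0, 0], [0, 0, 0], [0, 0, 0], [0, 0, 0], [0, 0, 0], [0, 0, 0], [0, 0, 0], [0, 0, 0], [0, 0, 0]])

```text
time_s: 7.38
position: [0.435, 0.2666, 0.0177]
tool_rot: [[-0.027, 1.0, -0.001], [1.0, 0.027, -0.0], [-0.0, -0.001, -1.0]]
ft_force: [-0.2, 0.1, -0.6]
grip_width: 0.0486
gripper_force: 64.1
```

move_arm(jaw=[4.5, 6.8, 6.8, 6.8, 6.8, 6.8, 6.8, 6.8, 6.8, 6.8, 6.8], dp=[[0, 0, 0.1], [0, 0, 0], [0, 0, 0], [0, 0, 0], [0, 0, 0], [0, 0, 0], [0, 0, -3], [0, 0, -4], [0, 0, -4], [0, 0, -4], [0, 0, -2]], turn=[[0, 0, 0], [0, 0, 0], [0, 0, 0], [0, 0, 0], [0, 0, 0], [0, 0, 0], [0, 0, 0], [0, 0, 0], [0, 0, 0], [0, 0, 0], [0, 0, 0]])

```text
time_s: 8.3
position: [0.4356, 0.2679, 0.1922]
tool_rot: [[-0.028, 1.0, 0.006], [1.0, 0.028, 0.002], [0.002, 0.006, -1.0]]
ft_force: [0.5, 0.1, 0.6]
grip_width: 0.0681
gripper_force: 0.0
```

Run:
```python
from h import *
cal,im,dp=snap("wrist","w3.png")
rect("wrist","slide_box_mid",.036,cal);rect("wrist","tray_blue",.014,cal)
cal,im,dp=snap("top"); rect("top","slide_box_mid",.036,cal);rect("top","tray_blue",.014,cal)
mark("top","bottle_amber_mid",.0375,cal)
tool([.649,.176,.2],91.6)
```

```text
slide_box_mid 0.71 ctr 0.434 0.2672 size 0.051 0.087 ang of w 1.5
tray_blue 0.67 ctr 0.4734 0.2678 size 0.169 0.155 ang of w 0.9
slide_box_mid 0.97 ctr 0.437 0.2624 size 0.051 0.091 ang of w 2.0
tray_blue 0.78 ctr 0.4746 0.2646 size 0.168 0.153 ang of w 2.0
bottle_amber_mid 0.67 169 154 [0.6503 0.1815 0.0375]
t 8.65 pos [0.4341 0.2673 0.1859] yaw 91.6 tz-turn 0.0 shift cm [-9.72 21.23 -1.41]
```

move_arm(jaw=[7, 7, 7, 7, 7, 7, 7, 7, 7, 7], dp=[[-3, 2.7, -0.2], [-3, 2.7, -0.2], [-3, 2.7, -0.2], [-3, 2.7, -0.2], [-3, 2.7, -0.2], [-3, 2.7, 0], [-3, 2.7, 0], [-3, 2.7, 0], [-3, 2.7, 0], [0, 0, 0]], turn=[[0, 0, 0], [0, 0, 0], [0, 0, 0], [0, 0, 0], [0, 0, 0], [0, 0, 0], [0, 0, 0], [0, 0, 0], [0, 0, 0], [0, 0, 0]])

```text
time_s: 9.48
position: [0.6881, -0.0016, 0.1938]
tool_rot: [[-0.022, 1.0, -0.002], [1.0, 0.022, -0.001], [-0.001, -0.002, -1.0]]
ft_force: [0.4, 0.5, -0.4]
grip_width: 0.0703
gripper_force: 0.0
```

```bash
cat >> h.py <<'E'
ZM=dict(pot_yellow_mid=.031,pot_red_mid=.031,pot_green_mid=.031,bottle_blue_mid=.0375,bottle_amber_mid=.0375,petri_mid=.0075,tray_blue=0,tray_orange=0,tile_mid=.008)
def cloud(q,cal,dp,zlo):
    """circle fit centre of depth points above zlo within outline"""
    for r in cams.outline_of("wrist",q)[:1]:
        ys,xs=np.nonzero(r["mask"]&(dp>0)); P=np.array([at_d(cal,x,y,dp[y,x]) for x,y in zip(xs,ys)])
        P=P[P[:,2]>zlo]; m=(P[:,:2].min(0)+P[:,:2].max(0))/2
        print(q,"cloud p",round(r["p"],2),"mid",m.round(4),"mean",P.mean(0).round(4),"ext",np.ptp(P,0).round(3),"zmax",P[:,2].max().round(3))
def look(q,zlo,fn=None,names=()):
    cal,im,dp=snap("wrist",fn); cloud(q,cal,dp,zlo)
    for n in (q,)+tuple(names): mark("wrist",n,ZM[n],cal)
E
python3 - <<'E'
from h import *
look("bottle_blue_mid",.05,"w4.png",["petri_mid","pot_yellow_mid","bottle_amber_mid","pot_red_mid"])
tool([.685,.007,.017],91.6)
E
```

```text
bottle_blue_mid cloud p 0.88 mid [0.6863 0.0038] mean [0.6863 0.0052 0.0612] ext [0.025 0.024 0.026] zmax 0.076
bottle_blue_mid 0.57 256 167 [0.687  0.0054 0.0375]
petri_mid 0.88 171 116 [0.5892 0.0563 0.0075]
pot_yellow_mid 0.83 160 210 [ 0.5769 -0.0495  0.031 ]
pot_red_mid 0.88 229 307 [ 0.6555 -0.1813  0.031 ]
pot_red_mid 0.52 172 118 [0.5966 0.055  0.031 ]
t 9.83 pos [0.6846 0.0056 0.1976] yaw 91.69 tz-turn 0.001 shift cm [ 0.14  0.04 18.06]
```

View pics/w4.png

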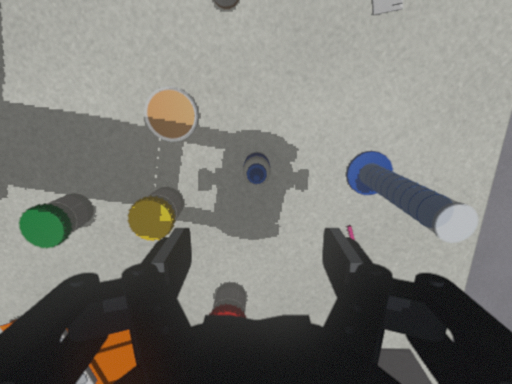

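The blue-capped bottle is at (256,168), between the open fingers. The measuring cylinder at (370,172) is about 11 cm away, and the fingers clear it.

move_arm(jaw=[7, 7, 7, 7, 7, 7, 7, 7], dp=[[0, 0.15, 3], [0, 0, 3.5], [0, 0, 3.5], [0, 0, 3], [0, 0, 2.5], [0, 0, 1.5], [0, 0, 1], [0, 0, 0]], turn=[[0, 0, 0], [0, 0, 0], [0, 0, 0], [0, 0, 0], [0, 0, 0], [0, 0, 0], [0, 0, 0], [0, 0, 0]])

```text
time_s: 10.5
position: [0.6855, 0.0052, 0.0156]
tool_rot: [[-0.029, 1.0, -0.003], [1.0, 0.029, 0.001], [0.001, -0.003, -1.0]]
ft_force: [-0.1, -0.3, -0.1]
grip_width: 0.0699
gripper_force: 0.0
```

move_arm(jaw=[2.5, 2.5, 2.5, 2.5, 2.5, 2.5, 2.5, 2.5, 2.5, 2.5, 2.5], dp=[[0, 0, 0], [0, 0, 0], [0, 0, 0], [0, 0, 0], [0, 0, 0], [0, 0, 0], [0, 0, 0], [0, 0, 0], [0, 0, 0], [0, 0, -1], [0, 0, -2]], turn=[[0, 0, 0], [0, 0, 0], [0, 0, 0], [0, 0, 0], [0, 0, 0], [0, 0, 0], [0, 0, 0], [0, 0, 0], [0, 0, 0], [0, 0, 0], [0, 0, 0]], force=40)

```text
time_s: 11.42
position: [0.6854, 0.0046, 0.046]
tool_rot: [[-0.028, 1.0, -0.005], [1.0, 0.028, 0.001], [0.001, -0.005, -1.0]]
ft_force: [0.8, -0.6, -0.5]
grip_width: 0.029
gripper_force: 39.5
```

move_arm(jaw=[2.5, 2.5, 2.5, 2.5, 2.5, 2.5, 2.5, 2.5, 2.5, 2.5, 2.5], dp=[[0, 0, -3], [0, 0, -3.5], [0, 0, -3.5], [3.23, -2.37, 0], [3.23, -2.37, 0], [3.23, -2.37, 0], [3.23, -2.37, 0], [3.23, -2.37, 0], [3.23, -2.37, 0], [3.23, -2.37, 0], [0, 0, 0]], turn=[[0, 0, 0], [0, 0, 0], [0, 0, 0], [0, 0, 0], [0, 0, 0], [0, 0, 0], [0, 0, 0], [0, 0, 0], [0, 0, 0], [0, 0, 0], [0, 0, 0]])

```text
time_s: 12.33
position: [0.51, 0.2304, 0.1483]
tool_rot: [[-0.033, 0.999, -0.001], [0.999, 0.033, 0.001], [0.001, -0.001, -1.0]]
ft_force: [0.1, 0.5, 0.4]
grip_width: 0.0289
gripper_force: 39.6
```

Run:
```python
from h import *
cal,im,dp=snap("wrist","w5.png")
mark("wrist","bottle_blue_mid",.165,cal); mark("wrist","tray_blue",0,cal);rect("wrist","slide_box_mid",.036,cal)
tool([.5136,.226,.02],91.6)
```

```text
bottle_blue_mid 0.9 258 256 [0.5103 0.2277 0.165 ]
bottle_blue_mid 0.46 225 140 [0.4939 0.285  0.165 ]
tray_blue 0.83 225 139 [0.4759 0.2678 0.    ]
slide_box_mid 0.95 ctr 0.4378 0.267 size 0.056 0.084 ang of w 1.6
t 12.53 pos [0.515  0.2253 0.1478] yaw 91.58 tz-turn -0.0 shift cm [ 0.07 -0.14 12.78]
```

View pics/w5.png

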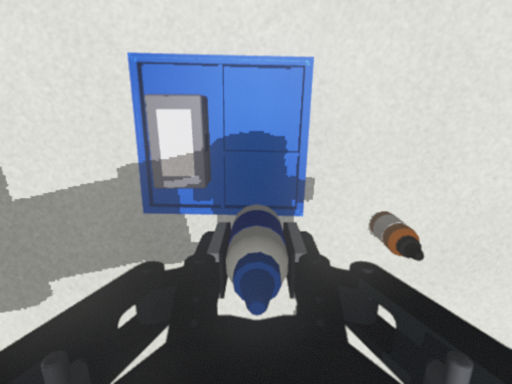

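The bottle hangs upright at (258,255), over the near right (narrower) bay. The box sits in the long bay at (178,140). I'll lower the bottle and release it.

move_arm(jaw=[2.5, 2.5, 2.5, 2.5, 2.5, 2.5, 2.5, 2.5], dp=[[0, -0.1, 3], [0, 0, 3], [0, 0, 2.5], [0, 0, 2], [0, 0, 1], [0, 0, 0.7], [0, 0, 0.5], [0, 0, 0]], turn=[[0, 0, 0], [0, 0, 0], [0, 0, 0], [0, 0, 0], [0, 0, 0], [0, 0, 0], [0, 0, 0], [0, 0, 0]])

```text
time_s: 13.2
position: [0.5144, 0.2254, 0.022]
tool_rot: [[-0.027, 1.0, 0.002], [1.0, 0.027, 0.0], [0.0, 0.002, -1.0]]
ft_force: [-3.9, -1.3, 6.5]
grip_width: 0.0288
gripper_force: 40.0
```

move_arm(jaw=[2.5, 5, 5, 5, 5, 5, 5, 5, 5, 5, 5, 5], dp=[[0, 0, 0.05], [0, 0, 0], [0, 0, 0], [0, 0, 0], [0, 0, 0], [0, 0, 0], [0, 0, -1], [0, 0, -3], [0, 0, -4], [0, 0, -4], [0, 0, -4], [0, 0, 0]], turn=[[0, 0, 0], [0, 0, 0], [0, 0, 0], [0, 0, 0], [0, 0, 0], [0, 0, 0], [0, 0, 0], [0, 0, 0], [0, 0, 0], [0, 0, 0], [0, 0, 0], [0, 0, 0]])

```text
time_s: 14.2
position: [0.5161, 0.2265, 0.1885]
tool_rot: [[-0.028, 0.999, 0.014], [1.0, 0.028, 0.003], [0.003, 0.014, -1.0]]
ft_force: [0.3, 0.8, 0.6]
grip_width: 0.0497
gripper_force: 0.0
```

Run:
```python
from h import *
look("bottle_blue_mid",.05,None,["bottle_amber_mid"])
tool([.576,-.0495,.2],91.6)
```

```text
bottle_blue_mid cloud p 0.84 mid [0.5137 0.2241] mean [0.5136 0.2268 0.0612] ext [0.027 0.028 0.029] zmax 0.079
bottle_amber_mid 0.88 373 218 [0.6513 0.1798 0.0375]
t 14.4 pos [0.5128 0.2257 0.179 ] yaw 91.61 tz-turn 0.0 shift cm [-27.68   5.55  -2.1 ]
```

move_arm(jaw=[7.5, 7.5, 7.5, 7.5, 7.5, 7.5, 7.5, 7.5, 7.5], dp=[[-3.46, 0.69, -0.25], [-3.46, 0.69, -0.25], [-3.46, 0.69, -0.25], [-3.46, 0.69, -0.25], [-3.46, 0.69, -0.25], [-3.46, 0.69, -0.25], [-3.46, 0.69, -0.25], [-3.46, 0.69, -0.25], [0, 0, 0]], turn=[[0, 0, 0], [0, 0, 0], [0, 0, 0], [0, 0, 0], [0, 0, 0], [0, 0, 0], [0, 0, 0], [0, 0, 0], [0, 0, 0]])

```text
time_s: 15.15
position: [0.577, -0.0548, 0.1981]
tool_rot: [[-0.023, 1.0, -0.002], [1.0, 0.023, -0.001], [-0.001, -0.002, -1.0]]
ft_force: [-0.8, -0.6, 0.4]
grip_width: 0.0748
gripper_force: 0.0
```

Run:
```python
from h import *
look("pot_yellow_mid",.052,None,["petri_mid","pot_green_mid"])
tool([.576,-.0495,.03],91.6)
```

```text
pot_yellow_mid cloud p 0.77 mid [ 0.5744 -0.0483] mean [ 0.5746 -0.048   0.0614] ext [0.047 0.046 0.012] zmax 0.064
pot_yellow_mid 0.63 258 167 [ 0.5776 -0.05    0.031 ]
petri_mid 0.95 272 68 [0.5908 0.0564 0.0075]
pot_green_mid 0.65 152 175 [ 0.4578 -0.0623  0.031 ]
t 15.4 pos [ 0.5759 -0.0482  0.199 ] yaw 91.67 tz-turn 0.001 shift cm [-0.13  0.   16.9 ]
```

move_arm(jaw=[7.5, 7.5, 7.5, 7.5, 7.5, 7.5, 7.5, 7.5], dp=[[0, -0.1, 3], [0, 0, 3.5], [0, 0, 3.5], [0, 0, 3], [0, 0, 2], [0, 0, 1.2], [0, 0, 0.8], [0, 0, 0]], turn=[[0, 0, 0], [0, 0, 0], [0, 0, 0], [0, 0, 0], [0, 0, 0], [0, 0, 0], [0, 0, 0], [0, 0, 0]])

```text
time_s: 16.07
position: [0.5746, -0.0482, 0.0284]
tool_rot: [[-0.029, 1.0, -0.003], [1.0, 0.029, 0.001], [0.001, -0.003, -1.0]]
ft_force: [-0.1, -1.1, -0.3]
grip_width: 0.0749
gripper_force: 0.0
```

move_arm(jaw=[4, 4, 4, 4, 4, 4, 4, 4, 4, 4, 4], dp=[[0, 0, 0], [0, 0, 0], [0, 0, 0], [0, 0, 0], [0, 0, 0], [0, 0, 0], [0, 0, 0], [0, 0, 0], [0, 0, 0], [0, 0, -1], [0, 0, -2]], turn=[[0, 0, 0], [0, 0, 0], [0, 0, 0], [0, 0, 0], [0, 0, 0], [0, 0, 0], [0, 0, 0], [0, 0, 0], [0, 0, 0], [0, 0, 0], [0, 0, 0]], force=40)

```text
time_s: 16.98
position: [0.5743, -0.0492, 0.059]
tool_rot: [[-0.028, 1.0, -0.004], [1.0, 0.028, 0.001], [0.001, -0.004, -1.0]]
ft_force: [-0.9, -0.5, -1.1]
grip_width: 0.0461
gripper_force: 41.1
```

Run:
```python
from h import *
tool([.514,.299,.15],91.6)
```

```text
t 16.98 pos [ 0.5743 -0.0492  0.059 ] yaw 91.6 tz-turn -0.0 shift cm [34.97 -5.05 -9.1 ]
```

move_arm(jaw=[4, 4, 4, 4, 4, 4, 4, 4, 4, 4, 4, 4], dp=[[0, 0, -4], [3.5, -0.5, -4], [3.5, -0.5, -2], [3.5, -0.5, 0], [3.5, -0.5, 0], [3.5, -0.5, 0], [3.5, -0.5, 0], [3.5, -0.5, 0], [3.5, -0.5, 0], [3.5, -0.5, 0], [3.5, -0.5, 0], [0, 0, 0]], turn=[[0, 0, 0], [0, 0, 0], [0, 0, 0], [0, 0, 0], [0, 0, 0], [0, 0, 0], [0, 0, 0], [0, 0, 0], [0, 0, 0], [0, 0, 0], [0, 0, 0], [0, 0, 0]])

```text
time_s: 17.98
position: [0.5151, 0.2965, 0.1518]
tool_rot: [[-0.033, 0.999, 0.0], [0.999, 0.033, 0.002], [0.002, 0.0, -1.0]]
ft_force: [-0.2, -0.4, -0.1]
grip_width: 0.0456
gripper_force: 41.3
```

Run:
```python
from h import *
cal,im,dp=snap("wrist","w6.png")
mark("wrist","pot_yellow_mid",.158,cal); mark("wrist","tray_blue",0,cal)
tool([.514,.299,.0325],91.6)
```

```text
tray_blue 0.76 220 198 [ 0.4753  0.2679 -0.    ]
t 18.13 pos [0.5168 0.2913 0.1514] yaw 91.64 tz-turn 0.001 shift cm [ 0.78 -0.25 11.89]
```

View pics/w6.png

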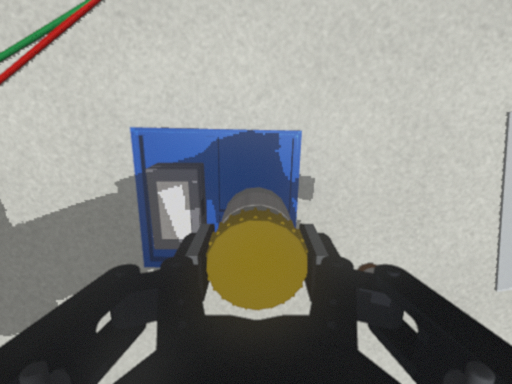

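The yellow pot is upright at (256,258), over the far right (wider) bay. I'll lower it.

move_arm(jaw=[4, 4, 4, 4, 4, 4, 4, 4], dp=[[0.7, -0.25, 2], [0, 0, 3], [0, 0, 2.5], [0, 0, 2], [0, 0, 1], [0, 0, 0.8], [0, 0, 0.5], [0, 0, 0]], turn=[[0, 0, 0], [0, 0, 0], [0, 0, 0], [0, 0, 0], [0, 0, 0], [0, 0, 0], [0, 0, 0], [0, 0, 0]])

```text
time_s: 18.8
position: [0.515, 0.2981, 0.0344]
tool_rot: [[-0.027, 1.0, 0.002], [1.0, 0.027, 0.001], [0.001, 0.002, -1.0]]
ft_force: [0.5, -0.9, -0.7]
grip_width: 0.0459
gripper_force: 41.3
```

move_arm(jaw=[4, 6.5, 6.5, 6.5, 6.5, 6.5, 6.5, 6.5, 6.5, 6.5, 6.5, 6.5], dp=[[0, 0, 0.05], [0, 0, 0], [0, 0, 0], [0, 0, 0], [0, 0, 0], [0, 0, 0], [0, 0, -1], [0, 0, -3], [0, 0, -4], [0, 0, -4], [0, 0, -4], [0, 0, 0]], turn=[[0, 0, 0], [0, 0, 0], [0, 0, 0], [0, 0, 0], [0, 0, 0], [0, 0, 0], [0, 0, 0], [0, 0, 0], [0, 0, 0], [0, 0, 0], [0, 0, 0], [0, 0, 0]])

```text
time_s: 19.8
position: [0.5166, 0.2994, 0.2017]
tool_rot: [[-0.028, 0.999, 0.014], [1.0, 0.028, 0.005], [0.004, 0.014, -1.0]]
ft_force: [0.5, 0.3, -0.5]
grip_width: 0.0655
gripper_force: 0.0
```

Run:
```python
from h import *
look("pot_yellow_mid",.055,None,["bottle_amber_mid","bottle_blue_mid"])
tool([.650,.178,.2],91.6)
```

```text
pot_yellow_mid cloud p 0.79 mid [0.5136 0.2981] mean [0.5135 0.2993 0.0643] ext [0.047 0.048 0.011] zmax 0.067
pot_yellow_mid 0.94 254 172 [0.5165 0.2975 0.031 ]
bottle_amber_mid 0.65 365 270 [0.6567 0.1778 0.0375]
bottle_blue_mid 0.95 249 234 [0.5123 0.2238 0.0375]
t 20.05 pos [0.5136 0.2981 0.1914] yaw 91.6 tz-turn 0.0 shift cm [-12.39  13.29  -0.86]
```

move_arm(jaw=[7, 7, 7, 7, 7], dp=[[-3.1, 3.32, -0.2], [-3.1, 3.32, -0.2], [-3.1, 3.32, -0.2], [-3.1, 3.32, -0.2], [0, 0, 0]], turn=[[0, 0, 0], [0, 0, 0], [0, 0, 0], [0, 0, 0], [0, 0, 0]])

```text
time_s: 20.47
position: [0.6432, 0.1824, 0.1975]
tool_rot: [[-0.022, 1.0, -0.001], [1.0, 0.022, -0.002], [-0.002, -0.001, -1.0]]
ft_force: [0.0, 0.1, -0.2]
grip_width: 0.0698
gripper_force: 0.0
```

Run:
```python
from h import *
look("bottle_amber_mid",.05)
tool([.650,.178,.017],91.6)
```

```text
bottle_amber_mid cloud p 0.9 mid [0.6512 0.1818] mean [0.6506 0.1834 0.0613] ext [0.023 0.022 0.026] zmax 0.076
bottle_amber_mid 0.89 266 174 [0.653  0.1804 0.0375]
t 20.62 pos [0.6387 0.188  0.1983] yaw 91.57 tz-turn -0.001 shift cm [-1.03  1.1  18.13]
```

move_arm(jaw=[7, 7], dp=[[0, 0, 0], [0, 0, 0]], turn=[[0, 0, 0], [0, 0, 0]])

```text
time_s: 20.78
position: [0.6382, 0.1893, 0.1997]
tool_rot: [[-0.03, 1.0, -0.001], [1.0, 0.03, 0.0], [0.0, -0.001, -1.0]]
ft_force: [0.0, -0.4, -0.2]
grip_width: 0.0698
gripper_force: 0.0
```

Run:
```python
from h import *
look("bottle_amber_mid",.05)
tool([.651,.182,.017],91.6)
```

```text
bottle_amber_mid cloud p 0.69 mid [0.6505 0.1819] mean [0.6502 0.1835 0.0614] ext [0.023 0.022 0.026] zmax 0.076
bottle_amber_mid 0.83 269 183 [0.6525 0.1765 0.0375]
t 20.93 pos [0.6385 0.189  0.2001] yaw 91.67 tz-turn 0.001 shift cm [-0.73  1.23 18.31]
```

move_arm(jaw=[7, 7, 7, 7, 7, 7, 7, 7, 7], dp=[[-0.7, 1.2, 0], [0, 0, 3], [0, 0, 3.5], [0, 0, 3.5], [0, 0, 3.2], [0, 0, 2.5], [0, 0, 1.5], [0, 0, 1], [0, 0, 0]], turn=[[0, 0, 0], [0, 0, 0], [0, 0, 0], [0, 0, 0], [0, 0, 0], [0, 0, 0], [0, 0, 0], [0, 0, 0], [0, 0, 0]])

```text
time_s: 21.68
position: [0.6502, 0.1817, 0.016]
tool_rot: [[-0.028, 1.0, -0.003], [1.0, 0.028, -0.0], [-0.0, -0.003, -1.0]]
ft_force: [-0.6, 0.4, -0.0]
grip_width: 0.0701
gripper_force: 0.0
```

move_arm(jaw=[2.5, 2.5, 2.5, 2.5, 2.5, 2.5, 2.5, 2.5, 2.5, 2.5, 2.5, 2.5], dp=[[0, 0, 0], [0, 0, 0], [0, 0, 0], [0, 0, 0], [0, 0, 0], [0, 0, 0], [0, 0, 0], [0, 0, 0], [0, 0, 0], [0, 0, -1], [0, 0, -2], [0, 0, 0]], turn=[[0, 0, 0], [0, 0, 0], [0, 0, 0], [0, 0, 0], [0, 0, 0], [0, 0, 0], [0, 0, 0], [0, 0, 0], [0, 0, 0], [0, 0, 0], [0, 0, 0], [0, 0, 0]], force=40)

```text
time_s: 22.68
position: [0.653, 0.1817, 0.052]
tool_rot: [[-0.028, 1.0, 0.006], [1.0, 0.028, 0.001], [0.0, 0.006, -1.0]]
ft_force: [0.6, -0.4, -0.3]
grip_width: 0.0291
gripper_force: 39.5
```

Run:
```python
from h import *
c,s=np.cos(np.radians(19.5)),np.sin(np.radians(19.5)); o=np.array([.446,-.2755])
R=np.array([[c,-s],[s,c]])
for l in([.039,-.042],[.04,.03]): print(o+R@np.array(l))
p=o+R@[.039,-.042]; tool([p[0],p[1],.15],91.6)
```

```text
[ 0.49678291 -0.30207248]
[ 0.47369145 -0.23386848]
t 22.68 pos [0.653  0.1817 0.052 ] yaw 91.61 tz-turn 0.0 shift cm [-47.92 -16.96  -9.8 ]
```

move_arm(jaw=[2.5, 2.5, 2.5, 2.5, 2.5, 2.5, 2.5, 2.5, 2.5, 2.5, 2.5, 2.5], dp=[[0, 0, -4], [0, 0, -4], [0, 0, -4], [-3.4, -1.2, 0], [-3.4, -1.2, 0], [-3.4, -1.2, 0], [-3.4, -1.2, 0], [-3.4, -1.2, 0], [-3.4, -1.2, 0], [-3.4, -1.2, 0], [-3.4, -1.2, 0], [-3.4, -1.2, 0]], turn=[[0, 0, 0], [0, 0, 0], [0, 0, 0], [0, 0, 0], [0, 0, 0], [0, 0, 0], [0, 0, 0], [0, 0, 0], [0, 0, 0], [0, 0, 0], [0, 0, 0], [0, 0, 0]])

```text
time_s: 23.68
position: [0.551, -0.1289, 0.168]
tool_rot: [[-0.028, 1.0, 0.0], [1.0, 0.028, -0.0], [-0.0, 0.0, -1.0]]
ft_force: [1.1, -0.1, 0.2]
grip_width: 0.0288
gripper_force: 39.8
```

move_arm(jaw=[2.5, 2.5, 2.5, 2.5, 2.5, 2.5, 2.5], dp=[[-3.4, -1.2, 0], [-3.4, -1.2, 0], [-3.4, -1.2, 0], [-3.4, -1.2, 0], [-3.4, -1.2, 0], [0, 0, 0], [0, 0, 0]], turn=[[0, 0, 0], [0, 0, 0], [0, 0, 0], [0, 0, 0], [0, 0, 0], [0, 0, 0], [0, 0, 0]])

```text
time_s: 24.27
position: [0.4959, -0.3005, 0.1677]
tool_rot: [[-0.025, 1.0, -0.0], [1.0, 0.025, 0.0], [0.0, -0.0, -1.0]]
ft_force: [0.0, 0.4, -1.3]
grip_width: 0.0288
gripper_force: 39.8
```

Run:
```python
from h import *
cal,im,dp=snap("wrist","w7.png")
mark("wrist","bottle_amber_mid",.18,cal); mark("wrist","tray_orange",0,cal);mark("wrist","tile_mid",.008,cal);rect("wrist","tile_mid",.013,cal);rect("wrist","tray_orange",.014,cal)
tool([.497,-.302,.0205],91.6)
```

```text
bottle_amber_mid 0.67 258 255 [ 0.4964 -0.3053  0.18  ]
tray_orange 0.57 209 145 [ 0.4428 -0.2727  0.    ]
tile_mid 0.89 175 167 [ 0.4057 -0.296   0.008 ]
tile_mid 0.84 ctr 0.4095 -0.2938 size 0.057 0.109 ang of w 19.5
tray_orange 0.84 ctr 0.4433 -0.2744 size 0.171 0.158 ang of w 19.7
t 24.57 pos [ 0.4971 -0.2979  0.168 ] yaw 91.7 tz-turn 0.002 shift cm [-0.41 -0.02 14.75]
```

View pics/w7.png

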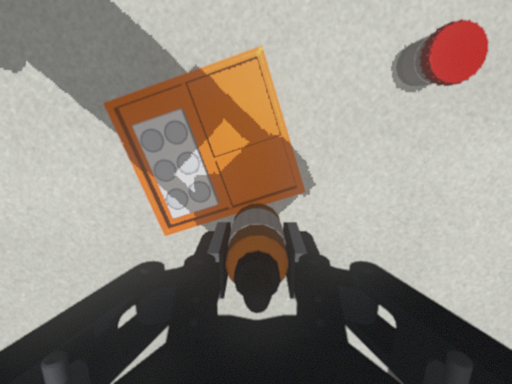

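The amber bottle is upright at (258,255), and the narrower orange bay is just ahead at about (258,170). The tile at (175,165) is undisturbed. I'll lower the bottle.

move_arm(jaw=[2.5, 2.5, 2.5, 2.5, 2.5, 2.5, 2.5, 2.5, 2.5], dp=[[-0.3, -0.2, 2], [0, 0, 3], [0, 0, 3], [0, 0, 2.5], [0, 0, 2], [0, 0, 1], [0, 0, 0.7], [0, 0, 0.5], [0, 0, 0]], turn=[[0, 0, 0], [0, 0, 0], [0, 0, 0], [0, 0, 0], [0, 0, 0], [0, 0, 0], [0, 0, 0], [0, 0, 0], [0, 0, 0]])

```text
time_s: 25.32
position: [0.4953, -0.3022, 0.0225]
tool_rot: [[-0.029, 1.0, 0.002], [1.0, 0.029, -0.002], [-0.002, 0.001, -1.0]]
ft_force: [-1.2, 0.3, 2.4]
grip_width: 0.0287
gripper_force: 40.0
```

move_arm(jaw=[2.5, 5, 5, 5, 5, 5, 5, 5, 5, 5, 5, 5], dp=[[0, 0, 0.05], [0, 0, 0], [0, 0, 0], [0, 0, 0], [0, 0, 0], [0, 0, 0], [0, 0, -1], [0, 0, -3], [0, 0, -4], [0, 0, -4], [0, 0, -4], [0, 0, 0]], turn=[[0, 0, 0], [0, 0, 0], [0, 0, 0], [0, 0, 0], [0, 0, 0], [0, 0, 0], [0, 0, 0], [0, 0, 0], [0, 0, 0], [0, 0, 0], [0, 0, 0], [0, 0, 0]])

```text
time_s: 26.32
position: [0.4968, -0.3038, 0.1893]
tool_rot: [[-0.028, 1.0, 0.011], [1.0, 0.028, -0.01], [-0.01, 0.01, -1.0]]
ft_force: [0.7, 0.7, 1.0]
grip_width: 0.0499
gripper_force: 0.0
```

Run:
```python
from h import *
look("bottle_amber_mid",.05,None,["pot_red_mid","tile_mid","tray_orange"])
tool([.6555,-.183,.2],91.6)
```

```text
bottle_amber_mid cloud p 0.66 mid [ 0.4944 -0.3016] mean [ 0.4944 -0.2996  0.0614] ext [0.026 0.025 0.029] zmax 0.079
pot_red_mid 0.91 420 57 [ 0.6553 -0.185   0.031 ]
tile_mid 0.61 178 160 [ 0.4071 -0.298   0.008 ]
tray_orange 0.77 208 140 [ 0.4415 -0.275   0.    ]
t 26.62 pos [ 0.4943 -0.3017  0.1791] yaw 91.6 tz-turn 0.0 shift cm [11.42 16.45 -2.09]
```

move_arm(jaw=[7.5, 7.5, 7.5, 7.5, 7.5, 7.5, 7.5, 7.5], dp=[[1.9, 2.74, -0.35], [1.9, 2.74, -0.35], [1.9, 2.74, -0.35], [1.9, 2.74, -0.35], [1.9, 2.74, -0.35], [1.9, 2.74, -0.35], [0, 0, 0], [0, 0, 0]], turn=[[0, 0, 0], [0, 0, 0], [0, 0, 0], [0, 0, 0], [0, 0, 0], [0, 0, 0], [0, 0, 0], [0, 0, 0]])

```text
time_s: 27.28
position: [0.6565, -0.1822, 0.1996]
tool_rot: [[-0.03, 1.0, -0.002], [1.0, 0.03, 0.001], [0.001, -0.002, -1.0]]
ft_force: [-0.3, 0.7, 0.7]
grip_width: 0.075
gripper_force: 0.0
```

Run:
```python
from h import *
look("pot_red_mid",.052)
tool([.6555,-.184,.029],91.6)
```

```text
pot_red_mid cloud p 0.72 mid [ 0.6547 -0.1843] mean [ 0.6546 -0.1834  0.0614] ext [0.046 0.047 0.011] zmax 0.064
pot_red_mid 0.88 255 174 [ 0.6545 -0.1857  0.031 ]
t 27.43 pos [ 0.6551 -0.1842  0.2006] yaw 91.55 tz-turn -0.001 shift cm [ 0.02  0.04 17.16]
```

move_arm(jaw=[7.5, 7.5, 7.5, 7.5, 7.5, 7.5, 7.5, 7.5], dp=[[0, 0, 3.2], [0, 0, 3.5], [0, 0, 3.5], [0, 0, 3], [0, 0, 2], [0, 0, 1.2], [0, 0, 0.8], [0, 0, 0]], turn=[[0, 0, 0], [0, 0, 0], [0, 0, 0], [0, 0, 0], [0, 0, 0], [0, 0, 0], [0, 0, 0], [0, 0, 0]])

```text
time_s: 28.1
position: [0.6552, -0.1839, 0.0284]
tool_rot: [[-0.027, 1.0, -0.002], [1.0, 0.027, 0.001], [0.001, -0.002, -1.0]]
ft_force: [-0.0, -0.4, -0.6]
grip_width: 0.0753
gripper_force: 0.0
```

move_arm(jaw=[4, 4, 4, 4, 4, 4, 4, 4, 4, 4, 4, 4], dp=[[0, 0, 0], [0, 0, 0], [0, 0, 0], [0, 0, 0], [0, 0, 0], [0, 0, 0], [0, 0, 0], [0, 0, 0], [0, 0, 0], [0, 0, -1], [0, 0, -2], [0, 0, 0]], turn=[[0, 0, 0], [0, 0, 0], [0, 0, 0], [0, 0, 0], [0, 0, 0], [0, 0, 0], [0, 0, 0], [0, 0, 0], [0, 0, 0], [0, 0, 0], [0, 0, 0], [0, 0, 0]], force=40)

```text
time_s: 29.1
position: [0.6575, -0.1841, 0.0636]
tool_rot: [[-0.028, 1.0, 0.006], [1.0, 0.028, -0.003], [-0.003, 0.006, -1.0]]
ft_force: [0.8, -1.3, 0.2]
grip_width: 0.0454
gripper_force: 41.1
```

Run:
```python
from h import *
tool([.472,-.232,.15],91.6)
```

```text
t 29.1 pos [ 0.6575 -0.1841  0.0636] yaw 91.61 tz-turn 0.0 shift cm [ -4.27 -18.67  -8.64]
```

move_arm(jaw=[4, 4, 4, 4, 4, 4, 4, 4, 4, 4, 4], dp=[[0, 0, -3], [0, 0, -3], [0, 0, -3], [-0.72, -3.07, 0], [-0.72, -3.07, 0], [-0.72, -3.07, 0], [-0.72, -3.07, 0], [-0.72, -3.07, 0], [-0.72, -3.07, 0], [0, 0, 0], [0, 0, 0]], turn=[[0, 0, 0], [0, 0, 0], [0, 0, 0], [0, 0, 0], [0, 0, 0], [0, 0, 0], [0, 0, 0], [0, 0, 0], [0, 0, 0], [0, 0, 0], [0, 0, 0]])

```text
time_s: 30.02
position: [0.4722, -0.2322, 0.1498]
tool_rot: [[-0.026, 1.0, 0.001], [1.0, 0.026, -0.0], [-0.0, 0.001, -1.0]]
ft_force: [1.1, -0.2, -1.4]
grip_width: 0.0459
gripper_force: 41.4
```

Run:
```python
from h import *
tool([.472,-.233,.033],91.6)
cal,im,dp=snap("wrist","w8.png")
```

```text
t 30.02 pos [ 0.4722 -0.2322  0.1498] yaw 91.5 tz-turn -0.002 shift cm [-0.08 -0.02 11.68]
```

View pics/w8.png

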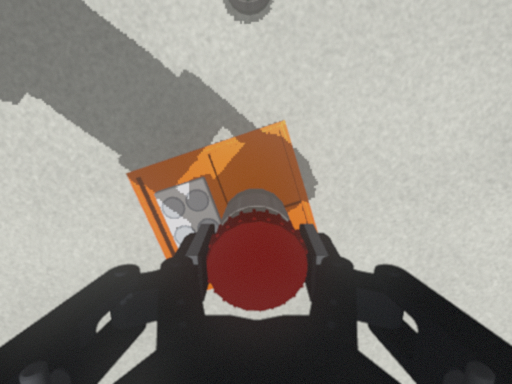

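The red pot is upright at (257,262), over the wider orange bay. I'll lower it and release.

move_arm(jaw=[4, 4, 4, 4, 4, 4, 4, 4], dp=[[0, 0, 2], [0, 0, 3], [0, 0, 2.5], [0, 0, 2], [0, 0, 1], [0, 0, 0.7], [0, 0, 0.5], [0, 0, 0]], turn=[[0, 0, 0], [0, 0, 0], [0, 0, 0], [0, 0, 0], [0, 0, 0], [0, 0, 0], [0, 0, 0], [0, 0, 0]])

```text
time_s: 30.73
position: [0.4734, -0.232, 0.0338]
tool_rot: [[-0.029, 1.0, 0.0], [1.0, 0.029, -0.001], [-0.001, 0.0, -1.0]]
ft_force: [-4.3, 1.4, 7.4]
grip_width: 0.0457
gripper_force: 42.2
```

move_arm(jaw=[4, 6.5, 6.5, 6.5, 6.5, 6.5, 6.5, 6.5, 6.5, 6.5, 6.5, 6.5], dp=[[0, 0, 0.05], [0, 0, 0], [0, 0, 0], [0, 0, 0], [0, 0, 0], [0, 0, 0], [0, 0, -1], [0, 0, -3], [0, 0, -4], [0, 0, -4], [0, 0, -4], [0, 0, 0]], turn=[[0, 0, 0], [0, 0, 0], [0, 0, 0], [0, 0, 0], [0, 0, 0], [0, 0, 0], [0, 0, 0], [0, 0, 0], [0, 0, 0], [0, 0, 0], [0, 0, 0], [0, 0, 0]])

```text
time_s: 31.73
position: [0.4751, -0.2334, 0.2002]
tool_rot: [[-0.028, 1.0, 0.011], [1.0, 0.028, -0.009], [-0.009, 0.011, -1.0]]
ft_force: [0.2, 0.3, 0.8]
grip_width: 0.0649
gripper_force: 0.0
```

move_arm(jaw=[6.5, 6.5, 6.5, 6.5, 6.5, 6.5], dp=[[-3, 0, -0.5], [-3, 0, -0.5], [-2, 0, -0.5], [0, 0, 0], [0, 0, 0], [0, 0, 0]], turn=[[0, 0, 0], [0, 0, 0], [0, 0, 0], [0, 0, 0], [0, 0, 0], [0, 0, 0]])

```text
time_s: 32.23
position: [0.475, -0.3111, 0.2068]
tool_rot: [[-0.028, 1.0, -0.0], [1.0, 0.028, 0.001], [0.001, -0.0, -1.0]]
ft_force: [0.6, 0.3, 1.2]
grip_width: 0.0651
gripper_force: 0.0
```

Run:
```python
from h import *
look("pot_red_mid",.055,"w9.png",["bottle_amber_mid","tile_mid","tray_orange","pot_green_mid"])
for n in("top","scene"):
    cal,im,dp=snap(n,n+"2.png")
    for q in("pot_green_mid","petri_mid"): mark(n,q,ZM[q],cal)
a,b=cv2.imread("pics/scene2.png"),cv2.imread("pics/w9.png"); cv2.imwrite("pics/both.png",cv2.resize(np.hstack([a,b]),(800,300)))
```

```text
pot_red_mid cloud p 0.65 mid [ 0.4725 -0.2329] mean [ 0.4722 -0.2327  0.0646] ext [0.047 0.047 0.006] zmax 0.067
pot_red_mid 0.57 255 99 [ 0.4712 -0.2336  0.031 ]
bottle_amber_mid 0.79 277 166 [ 0.4983 -0.3046  0.0375]
tile_mid 0.62 203 150 [ 0.4084 -0.2939  0.008 ]
tray_orange 0.61 230 133 [ 0.4416 -0.2723  0.    ]
tray_orange 0.44 255 100 [ 0.4706 -0.2333  0.    ]
pot_green_mid 0.62 273 240 [ 0.4602 -0.0641  0.031 ]
pot_green_mid 0.26 129 231 [0.4705 0.2623 0.031 ]
petri_mid 0.62 223 182 [0.5943 0.0548 0.0075]
pot_green_mid 0.95 190 192 [ 0.4597 -0.068   0.031 ]
petri_mid 0.57 279 206 [0.5975 0.0575 0.0075]
```

View pics/both.png

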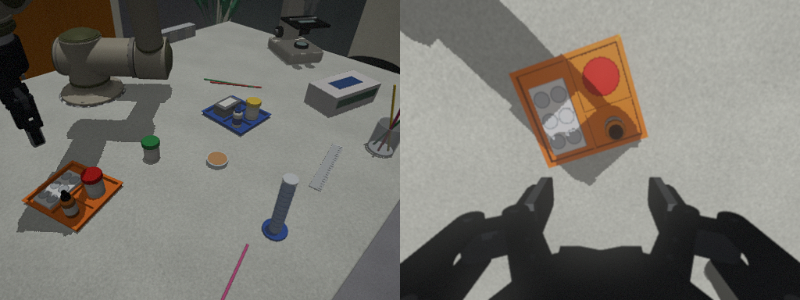

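Both kits are complete. The scene view (left half) shows the blue tray at about (237,113) holding the box, bottle and yellow pot. In the wrist view (right half), the red pot at (600,77) and amber bottle at (615,130) stand in their bays with the tile in place. The green pot and Petri dish have not moved.

```bash
python3 -c "
from rig import ticket
print(ticket.close_job())"
```

```text
the job is handed in; nothing more can be done
None
```

I made up both kits and handed the job in at about 32 s; the final camera checks showed every item upright in its bay and the tile, green-capped pot and Petri dish still in place, but the hand-in returned no verdict.

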